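# Put three vessels back on their own ring stands

## Robot

A 6-joint arm with a two-finger parallel gripper is mounted at the origin on the work surface. World frame = base frame: x ahead of the robot, y to its left, z up, the work surface at z = 0. Lengths are in m, angles in rad, forces in N, time in s.
With the tool pointing down it reaches from about 0.425 to 1.125 m from the base axis. Payload 14.9 kg.
Tool frame: the origin (TCP) lies between the finger pads; the fingertips stand tips_ahead ahead of it and the grasp point (between the pads) lies 8 mm behind it (tips_ahead is the distance from the TCP to the fingertips, in m); z points along the fingers, y is the direction in which the jaws open and shut (so a half turn about z gives the same grasp; the last joint's range is limited). The gripper opens to 91 mm and grips with 3 to 60 N. Pads are 32 mm wide; open, the fingers measure 118 mm over their backs; the gripper's body (76 mm by 178 mm) begins 60 mm behind the grasp point.
Start: joints at [1.268, 0.379, 1.734, -0, 1.028, -0.033], TCP at [0.187, 0.675, 0.225] pointing down, gripper open.
Joint ranges: [-2.77, 2.77], [-0.74, 2.19], [0, 2.66], [-1.06, 4.2], [0.31, 2.87], [-3.08, 3.08]. Speed limits (rad/s): [1.89, 1.89, 2.39, 3.14, 3.14, 3.14].

## Interface

Orientations are given as a unit quaternion [w, x, y, z].
In Python, from plant import * gives the robot as it stands. The module is installed in compiled form; this text tells all that it offers.
- The arm moves only by the tool apply_moves, never from a script. Its argument "series" is a list of rows, each a list of 5 numbers: the opening, from 0 (shut) to 1 (fully open), then the shift along the tool's x, y, z in units of 60 mm (1.0 is 60 mm), then the turn about the tool's z in units of 6 degrees (1.0 is 6 degrees). A call has 1 to 8 rows; each row is the pose to reach, as a shift and turn from the pose commanded when the call began, along the tool's axes at that moment; what a row does not reach only later rows make up. A row lasts 1/8 s, in which the tool goes at most 62.5 mm and 10.7 degrees, less where a joint would pass 70% of its speed; a pose out of reach is approached as far as the arm can. A call with a gripper value outside its range is refused whole. The fingers move at their own pace and stop on an object; "squeeze" is the grip in N (left out, the last holds). Time passes only in rows, so rows that repeat a pose let the fingers close. It gives the time, the measured TCP pose, the force and the opening at its end, in the units of the state.
- state(): the state, without advancing time (a new reading comes with each control period).
- grab_frame(name): name is "side" or "top"; returns (picture, depth): 384x512x3 uint8, red, green, blue; 384x512 float32, m along the optical axis (not along the pixel's ray), 0 where there is no reading.
- camera_params(name): a dict with "K" (3x3 intrinsics, pixels), "k1" (the pictures are not rectified: a ray, as slopes to the right and down, at radius r is drawn at 1 + k1 r^2 times it, then the intrinsics apply), "rvec" (rotation vector, rad) and "tvec" (3), from world to camera coordinates, as OpenCV has them. Camera axes: x right, y down, z forward; pixel columns grow to the right and rows downward; lengths in m; the calibration is good to about 2 mm. A picture is of the moment at which its call begins. camera_params takes no time and is no camera call.
- finish_job(): hands the job in, once; it reports no verdict.
The state is a dict: "clock": time; "joint_positions": joint angles; "joint_vel": joint speeds; "tau": joint torques, N m; "ee_pos": TCP position; "tcp_rot": TCP orientation; "wrist_force": force on the tool from outside, world axes, zero at the start; "wrist_torque": the same for the moment, N m; "grip_width": opening from 0.0 (shut) to 1.0 (fully open).
Only numpy, scipy, OpenCV 4.12 (cv2) and the standard library are available. Lean on these libraries where they do the work, as an engineer would, in place of code of your own. Each camera call takes 0.05 s, during which the arm holds its last target.

## Task

The copper tumbler, the aluminium pot and the knobbed steel canister each stand on the wrong wooden ring stand. Rearrange them so that each sits upright and flat down in the recess of the stand that fits it: tumbler in the small stand, pot in the medium one, canister in the large one; the bare wooden board is free for parking one on the way. Keep the vessels upright, set them down gently without dropping them, and do not disturb the hammer, the stack of tumblers or the yellow basin.

Things in the scene. Friction and masses are not known exactly. Their poses are not given: they have to be found in the camera images.
- tumbler: loose open copper tumbler, round, 88 mm tall, outer diameter 40 mm at the foot widening evenly to 48 mm at the rim, wall 3 mm, 0.14 kg. At the start it stands loosely in the recess of the medium stand. Origin: centre of its underside; z up its axis.
- lota: loose aluminium water pot, round, open at the top, 100 mm tall: foot 52 mm in diameter up to 12 mm, belly 74 mm at 36 mm height, drawn in to a straight neck 42 to 44 mm in diameter from 62 mm up to the rim at 100 mm; wall 3 mm, 0.28 kg. Can be gripped round the neck. At the start it stands loosely in the recess of the large stand. Origin: centre of its underside; z up its axis.
- canister: loose steel canister with a screwed-on lid (does not come off), round, body 72 mm in diameter, lid 73 mm with its top at 65 mm; a dark wooden cylindrical knob 24 mm in diameter stands on the lid's centre from 65 to 100 mm height: lift it by this knob. 0.26 kg. At the start it is perched on the rim of the small stand, whose recess is too narrow for it. Origin: centre of its underside; z up its axis.
- stand_small: The smallest of the three round turned-wood ring stands, fixed to the bench: a shallow round dish, outer diameter 88 mm, recess diameter 54 mm, rim 14 mm above the bench, recess floor 4 mm above the bench (recess 10 mm deep, wall 17 mm). Origin: centre of its underside, on the bench; z up.
- stand_medium: The middle one of the three round turned-wood ring stands, fixed to the bench: a shallow round dish, outer diameter 102 mm, recess diameter 68 mm, rim 14 mm above the bench, recess floor 4 mm above the bench (recess 10 mm deep, wall 17 mm). Origin: centre of its underside, on the bench; z up.
- stand_large: The largest of the three round turned-wood ring stands, fixed to the bench: a shallow round dish, outer diameter 122 mm, recess diameter 88 mm, rim 14 mm above the bench, recess floor 4 mm above the bench (recess 10 mm deep, wall 17 mm). Origin: centre of its underside, on the bench; z up.
- board: bare square plywood board, 120 x 120 mm, 8 mm thick, fixed to the bench and empty: the spare place. Origin: centre of its underside, on the bench; z up.
- hammer: bystander: loose hammer lying across the far side of the bench, 0.26 m long, 26 mm high, head to the left as the robot sees it. Origin under its middle, x along the handle towards the head.
- tumbler_stack: bystander: loose stack of four nested copper tumblers, 62 mm in diameter, 150 mm tall, beyond the stands. Origin: centre of its underside.
- basin: bystander: loose round yellow plastic basin, 140 mm in diameter, 50 mm tall, beyond the stands. Origin: centre of its underside.
Things that resemble listed ones, but are neither listed nor needed, are in the scene too. What is shaped like the stand_large but blue, purple or white is not meant.

How it is judged:
By the outcome, as a careful person would: the job done as asked, in the order asked, and still so for the second after the job is handed in, with the robot touching nothing.
It also fails if it takes over 96 s, if anything falls off the work surface, if the arm or the gripper's body presses on something with over 40 N, if the wrist force passes 120 N, or if a joint passes its speed limit or range.

## Working session

There is one attempt and no reset: what is moved stays moved. The work goes in short steps, Python scripts to look and compute and a tool call to move; the robot and the scene stay as the last step left them, time stands still between calls to the robot, and variables do not carry over. Pictures are saved under pics/ and viewed, and the job is handed in when it is done.

Besides the shell and the picture viewer there is one more tool, called after "Call:" as name([rows], argument=value, ...), one row to a line, values as JSON. apply_moves: Moves the arm, as the interface text tells. Its arguments: {"type":"object","properties":{"series":{"type":"array","items":{"type":"array","items":{"type":"number"}}},"squeeze":{"type":"number"}},"required":["series"]}

```bash
mkdir -p pics
python3 - <<'E'
from plant import *
import cv2,numpy as np
s=state();print(s)
for n in("top","side"):
    p,d=grab_frame(n);c=camera_params(n);print(n,c)
    np.savez(f"{n}0.npz",p=p,d=d)
    cv2.imwrite(f"pics/{n}0.png",cv2.resize(p[:,:,::-1],(800,600)))
E
```

```text
{'clock': 0.0, 'joint_positions': array([ 1.26766121e+00,  3.79377139e-01,  1.73476387e+00,  6.45686026e-06,
        1.02848809e+00, -3.33178478e-02]), 'joint_vel': array([-9.24683608e-04,  1.13523725e-03, -4.03452002e-04,  5.25947150e-04,
        1.06658214e-03,  5.74861653e-06]), 'tau': array([-2.80307126e-03, -7.63704658e+01, -4.34386075e+01,  6.49995916e-02,
        4.22905153e-02, -6.49293884e-05]), 'ee_pos': array([0.18649448, 0.67431628, 0.22431859]), 'tcp_rot': array([-8.94936325e-05,  1.34501411e-01,  9.90913267e-01, -5.10445054e-04]), 'wrist_force': array([-0.52411159,  0.22554297, -0.21499211]), 'wrist_torque': array([ 0.00287918, -0.00540068, -0.0026862 ]), 'grip_width': 0.9983896325523071}
top {'K': array([[407.54555456,   0.        , 255.60388351],
       [  0.        , 407.54555456, 193.93478137],
       [  0.        ,   0.        ,   1.        ]]), 'k1': -0.1457994730827091, 'rvec': array([ 2.13732433, -2.1862758 ,  0.11991353]), 'tvec': array([0.09893973, 0.56978674, 1.29126204])}
side {'K': array([[351.99420849,   0.        , 253.52080948],
       [  0.        , 351.99420849, 193.1425594 ],
       [  0.        ,   0.        ,   1.        ]]), 'k1': -0.014014844981022321, 'rvec': array([ 2.06685247, -0.65585532,  0.32829208]), 'tvec': array([-0.39727713,  0.25205422,  0.55965887])}
```

View pics/top0.png

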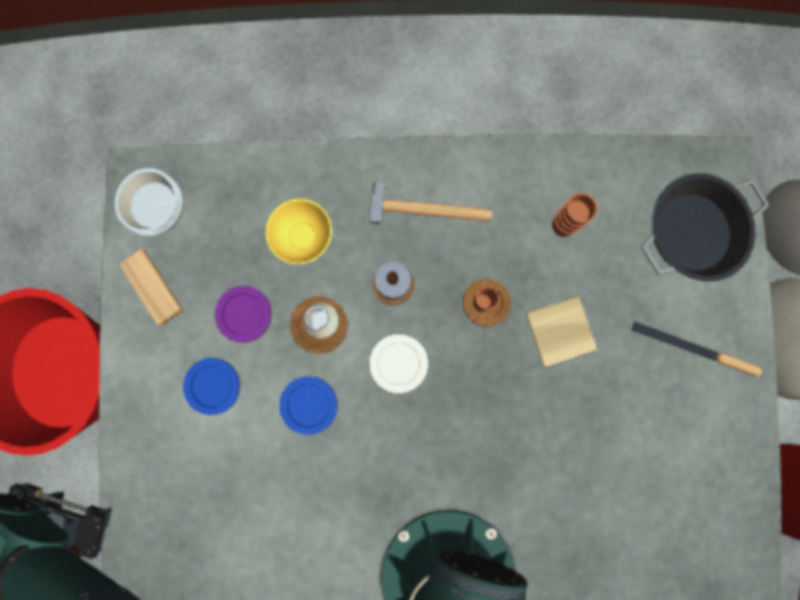

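View pics/side0.png

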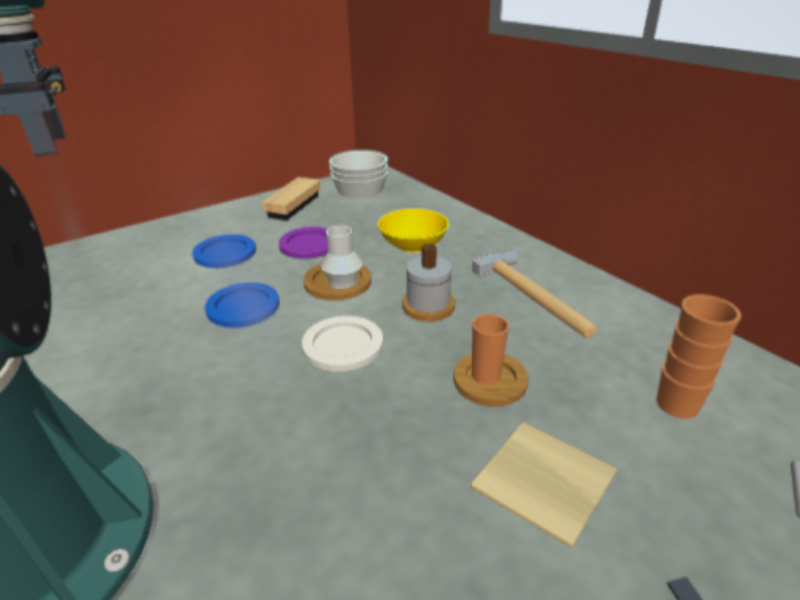

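The top view, in 800x600 pixels, shows:
- **Large brown stand with the pot:** (319,324). The blue (210,386 and 308,405), purple (243,313) and white (399,363) dishes have the same shape but are not meant.
- **Small stand with the canister:** (393,284).
- **Medium stand with the tumbler:** (487,302).
- **Board:** (562,331). The wood block at (150,287) is not the board.
- **Bystanders:** basin (299,231), hammer (430,208) and stack (575,214).

Next I measure these.

```bash
cat > h.py <<'E'
import cv2,numpy as np
from plant import *
def rays(n,uv):
    c=camera_params(n);K=c["K"];uv=np.asarray(uv,float).reshape(-1,2)
    q=cv2.undistortPoints(uv.reshape(-1,1,2),K,np.array([c["k1"],0,0,0.])).reshape(-1,2)
    R=cv2.Rodrigues(c["rvec"])[0];t=np.asarray(c["tvec"]).ravel()
    return -R.T@t,(np.c_[q,np.ones(len(q))]@R)
def onplane(n,uv,z):
    o,d=rays(n,uv);return o+d*((z-o[2])/d[:,2])[:,None]
def cloud(n,d):
    v,u=np.mgrid[:384,:512];o,r=rays(n,np.c_[u.ravel(),v.ravel()])
    return (o+r*d.ravel()[:,None]).reshape(384,512,3)
def circ(p):
    A=np.c_[2*p,np.ones(len(p))];s=np.linalg.lstsq(A,(p**2).sum(1),rcond=None)[0]
    return s[:2],np.sqrt(s[2]+s[:2]@s[:2])
def rob(p,it=6):
    for _ in range(it):
        c,r=circ(p);e=abs(np.linalg.norm(p-c,axis=1)-r);p=p[e<max(.002,2*np.median(e))]
    return c,r,np.std(np.linalg.norm(p-c,axis=1)-r),len(p)
E
python3 - <<'E'
from h import *
try: print(tips_ahead)
except Exception as e: print(e)
import plant;print([x for x in dir(plant) if x[0]!='_'])
f=np.load("top0.npz");p,d=f["p"],f["d"]
hsv=cv2.cvtColor(p,cv2.COLOR_RGB2HSV)
for nm,(u,v) in dict(large=(319,324),small=(393,284),med=(487,302),board=(562,331)).items(): print(nm,onplane("top",[(u*.64,v*.64)],.014).round(3), hsv[int(v*.64)-14:int(v*.64)+15:2,int(u*.64)].tolist())
C=cloud("top",d)
for nm,(u,v) in dict(large=(319,324),small=(393,284),med=(487,302)).items():
    u,v=int(u*.64),int(v*.64);w=C[v-30:v+30,u-30:u+30].reshape(-1,3);z=w[:,2]
    print(nm,np.histogram(z,bins=np.arange(-.01,.14,.01))[0])
im=p[150:240,150:400];cv2.imwrite("pics/crop0.png",cv2.resize(im[:,:,::-1],None,fx=3.2,fy=3.2,interpolation=cv2.INTER_CUBIC))
E
```

```text
0.011
['MotionError', 'camera_params', 'finish_job', 'grab_frame', 'state', 'tips_ahead']
large [[0.533 0.256 0.014]] [[16, 103, 141], [33, 18, 156], [81, 11, 165], [93, 12, 189], [97, 19, 229], [99, 22, 229], [99, 21, 230], [98, 21, 227], [96, 18, 202], [28, 20, 166], [27, 27, 177], [24, 35, 174], [15, 121, 141], [15, 150, 124], [14, 148, 119]]
small [[0.615 0.099 0.014]] [[95, 19, 150], [104, 32, 169], [105, 35, 174], [113, 18, 127], [11, 131, 66], [12, 145, 72], [11, 142, 72], [171, 26, 69], [108, 37, 167], [108, 35, 174], [106, 35, 175], [107, 31, 158], [16, 37, 90], [15, 141, 136], [20, 38, 122]]
med [[ 0.572 -0.099  0.014]] [[15, 133, 150], [15, 145, 151], [12, 148, 153], [9, 164, 101], [9, 163, 78], [10, 152, 131], [10, 146, 182], [10, 143, 184], [10, 144, 179], [11, 146, 148], [13, 148, 143], [15, 145, 153], [15, 147, 146], [14, 149, 149], [15, 141, 148]]
board [[ 0.507 -0.257  0.014]] [[21, 82, 208], [22, 80, 216], [21, 79, 223], [22, 78, 222], [21, 81, 216], [21, 81, 207], [21, 84, 195], [21, 82, 197], [20, 83, 194], [21, 82, 196], [22, 81, 194], [21, 81, 204], [21, 82, 208], [22, 79, 219], [22, 78, 226]]
large [1365 1408  483    8   10  101   90   32   10   15    9   47    0    0
    0]
small [1564 1461  117    5    6    9    7    3  247  117    3   11   39    1
    0]
med [1499 1533  403   20   14   15   12   18   10   28   35    0    0    0
    0]
```

View pics/crop0.png

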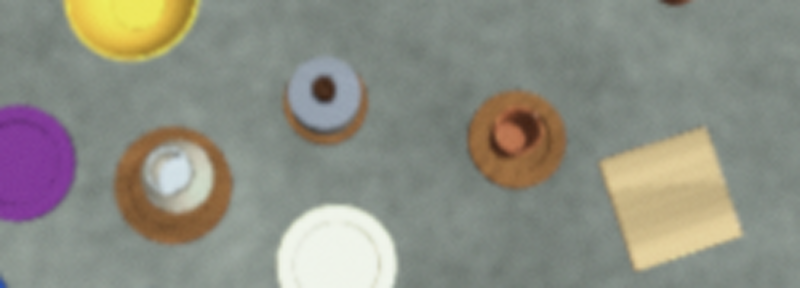

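The enlarged crop (3.2x, native offset 150,150) confirms the three brown stands. The large one is at (174,184) with the pot, the small one at (325,100) with the canister and the medium one at (517,138) with the tumbler. The bare board is at (670,198). Next I fit rims.

```bash
cat > m.py <<'E'
from h import *
S=8
def big(p,u0,u1,v0,v1): # upsampled hsv patch
    return cv2.cvtColor(cv2.resize(p[v0:v1,u0:u1],None,fx=S,fy=S,interpolation=cv2.INTER_CUBIC),cv2.COLOR_RGB2HSV)
def cont(mask,u0,v0):
    mask=cv2.morphologyEx(mask.astype(np.uint8),cv2.MORPH_OPEN,np.ones((9,9)))
    cs=cv2.findContours(mask,cv2.RETR_EXTERNAL,cv2.CHAIN_APPROX_NONE)[0]
    c=max(cs,key=cv2.contourArea).reshape(-1,2)
    c=cv2.convexHull(c).reshape(-1,2)
    # densify
    q=np.vstack([np.linspace(a,b,12)[:-1] for a,b in zip(c,np.roll(c,-1,0))]) if 0 else c
    return (q+.5)/S-.5+np.array([u0,v0])
E
python3 - <<'E'
from m import *
f=np.load("top0.npz");p=f["p"]
for nm,u,v,zt in(("large",204,207,.014),("small",251,182,.014),("med",311,193,.014)):
    b=28;h=big(p,u-b,u+b,v-b,v+b);m=(h[...,1]>70)&(h[...,0]<25)
    c=cont(m,u-b,v-b);w=onplane("top",c,zt)[:,:2];print(nm,rob(w), cv2.minEnclosingCircle((w*1000).astype(np.float32)))
u,v=360,212;b=30;h=big(p,u-b,u+b,v-b,v+b);m=(h[...,1]>55)&(h[...,0]<28)&(h[...,2]>150)
w=onplane("top",cont(m,u-b,v-b),.008)[:,:2];print("board",cv2.minAreaRect((w*1000).astype(np.float32)))
# canister lid: greyblue
u,v=251,181;b=20;h=big(p,u-b,u+b,v-b,v+b);m=(h[...,0]>98)&(h[...,0]<120)&(h[...,1]>25)
w=onplane("top",cont(m,u-b,v-b),.079)[:,:2];print("lid",rob(w))
m=(h[...,1]>70)&(h[...,2]<110)&(h[...,0]<25); w=onplane("top",cont(m,u-b,v-b),.114)[:,:2];print("knob",rob(w))
# yellow tumbler hues 7-11 
u,v=311,192;b=16;h=big(p,u-b,u+b,v-b,v+b);m=(h[...,0]<12)|((h[...,2]<105))
w=onplane("top",cont(m,u-b,v-b),.092)[:,:2];print("tumbler",rob(w))
for nm,(u,v,b) in dict(l=(205,205,22),c=(251,181,22),t=(311,193,22)).items():
    cv2.imwrite(f"pics/z{nm}.png",cv2.resize(p[v-b:v+b,u-b:u+b,::-1],(440,440),interpolation=cv2.INTER_CUBIC))
cv2.imwrite("pics/zz.png",np.hstack([cv2.resize(cv2.imread(f"pics/z{k}.png"),(264,264)) for k in "lct"]))
f=np.load("side0.npz");p=f["p"]
cv2.imwrite("pics/zs.png",cv2.resize(p[130:265,180:360,::-1],(800,600),interpolation=cv2.INTER_CUBIC))
E
```

```text
large (array([0.53322285, 0.25829119]), np.float64(0.060502029044126895), np.float64(0.00025469664750948847), 75) ((533.727294921875, 258.1675720214844), 61.073341369628906)
small (array([0.61527289, 0.09929252]), np.float64(0.04332443978127502), np.float64(0.0002329318410829567), 34) ((614.4845581054688, 99.57640838623047), 43.539920806884766)
med (array([ 0.57258455, -0.09727098]), np.float64(0.051059268666531064), np.float64(0.0002071805510437137), 70) ((572.5845336914062, -97.34609985351562), 51.37641906738281)
board ((507.89007568359375, -256.07391357421875), (121.25249481201172, 121.52879333496094), 16.068029403686523)
lid (array([0.6155469 , 0.10005779]), np.float64(0.03456346547841022), np.float64(0.0009418836734808283), 50)
knob (array([0.6140113 , 0.09937554]), np.float64(0.00967168504819957), np.float64(0.0005057343464243812), 21)
tumbler (array([ 0.57043411, -0.08484036]), np.float64(0.02530131162486716), np.float64(0.0023732393364610917), 37)
```

View pics/zz.png

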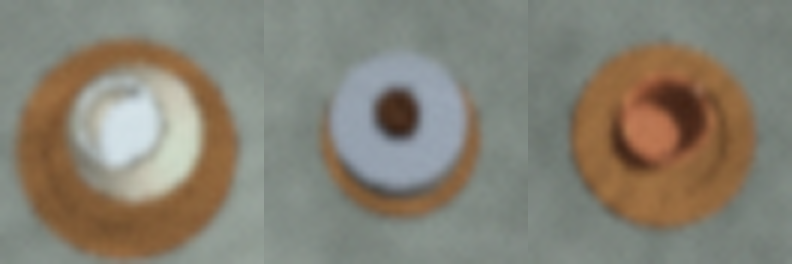

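View pics/zs.png

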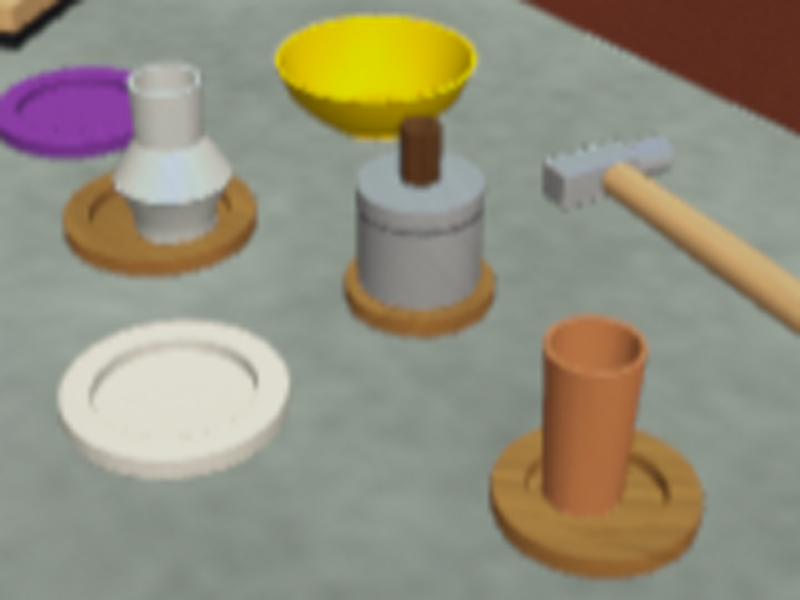

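Run:
```python
from h import *
for nm,t,s,z in(("tum",(310.8,191.0),(313.6,207.8),.092),("pot",(202.2,202.2),(216.9,148.3),.104),("knob",(251-22+(396-264)/6-.5,181-22+112/6-.5),(274.5,158.3),.114),("lid",(251-22+(400-264)/6-.5,181-22+121/6-.5),(274.4,171.4),.079)):
    print(nm,onplane("top",[t],z).round(4),onplane("side",[s],z).round(4))
print(camera_params("top")["tvec"], rays("top",[(250,190)])[0], rays("side",[(250,190)])[0])
```

```text
tum [[ 0.5704 -0.0859  0.092 ]] [[ 0.5707 -0.0901  0.092 ]]
pot [[0.5419 0.2506 0.104 ]] [[0.5377 0.2454 0.104 ]]
knob [[0.6146 0.1004 0.114 ]] [[0.6125 0.0951 0.114 ]]
lid [[0.6153 0.0988 0.079 ]] [[0.6113 0.0931 0.079 ]]
[0.09893973 0.56978674 1.29126204] [0.42224499 0.08447275 1.34773038] [ 0.14777059 -0.50320074  0.50944221]
```

```bash
cat > go.py <<'E'
import sys
from h import *
from scipy.spatial.transform import Rotation as Ro
def rel(t):
    s=state();q=s["tcp_rot"];R=Ro.from_quat([q[1],q[2],q[3],q[0]]).as_matrix()
    print("t",round(s["clock"],2),"pos",s["ee_pos"].round(4),"w",round(float(s["grip_width"])*91,1),"F",s["wrist_force"].round(1),"tau",s["wrist_torque"].round(2),"x",R[:,0].round(3),"y",R[:,1].round(3),"z",R[:,2].round(3), "q",s["joint_positions"].round(2))
    if t is not None: print("units",(R.T@(np.array(t)-s["ee_pos"])/.06).round(2))
if __name__=="__main__": rel([float(a) for a in sys.argv[1:]] if len(sys.argv)>1 else None)
E
python3 go.py .5705 -.088 .225
```

```text
t 0.1 pos [0.1865 0.6744 0.2244] w 90.7 F [ 0.5 -0.7  0.2] tau [-0.06  0.06  0.03] x [-0.964  0.267  0.   ] y [ 0.267  0.964 -0.001] z [-0.    -0.001 -1.   ] q [ 1.27  0.38  1.73  0.    1.03 -0.03]
units [ -9.56 -10.54  -0.  ]
```

Call:
apply_moves([
  [1, -2.4, -2.6, 0, 0],
  [1, -4.8, -5.3, 0, 0],
  [1, -7.2, -7.9, 0, 0],
  [1, -9.56, -10.54, 0, 0],
  [1, -9.56, -10.54, 0, 0],
  [1, -9.56, -10.54, 0, 0],
  [1, -9.56, -10.54, 0, 0],
  [1, -9.56, -10.54, 0, 0],
], squeeze=15)

```text
clock: 1.1
ee_pos: [0.4123, 0.2264, 0.225]
tcp_rot: [0.0, 0.134, 0.991, 0.0]
wrist_force: [2.1, 1.2, -0.6]
grip_width: 1.0
```

Call:
apply_moves([
  [1, 0, 0, 0, 0],
])

```text
clock: 1.23
ee_pos: [0.4131, 0.2253, 0.2249]
tcp_rot: [0.0, 0.137, 0.991, -0.0]
wrist_force: [0.0, -0.0, -0.1]
grip_width: 1.005
```

```bash
python3 go.py .5705 -.088 .225
```

```text
t 1.23 pos [0.4131 0.2253 0.2249] w 91.4 F [ 0.  -0.  -0.1] tau [ 0.04  0.   -0.06] x [-0.962  0.271 -0.   ] y [ 0.271  0.962 -0.   ] z [ 0. -0. -1.] q [ 0.45  0.01  2.19 -0.    0.95 -0.85]
units [-3.94 -4.31 -0.  ]
```

Call:
apply_moves([
  [1, -1, -1.1, 0, 0],
  [1, -2, -2.2, 0, 0],
  [1, -3, -3.3, 0, 0],
  [1, -3.94, -4.31, 0, 0],
  [1, -3.94, -4.31, 0, 0],
  [1, -3.94, -4.31, 0, 0],
  [1, -3.94, -4.31, 0, 0],
  [1, -3.94, -4.31, 0, 0],
])

```text
clock: 2.22
ee_pos: [0.5704, -0.0828, 0.2245]
tcp_rot: [-0.0, 0.134, 0.991, 0.0]
wrist_force: [-0.2, 0.4, 0.2]
grip_width: 1.0
```

Run:
```python
from h import *
from go import rel
rel([.5705,-.088,.07])
o=[]
for n,b in(("top",(190,340,130,240)),("side",(180,400,80,265))):
    p,d=grab_frame(n);np.savez(n+"1.npz",p=p,d=d);o.append(cv2.resize(p[b[2]:b[3],b[0]:b[1],::-1],(400,300)))
cv2.imwrite("pics/s1.png",np.hstack(o))
```

```text
t 2.23 pos [ 0.5704 -0.0828  0.2245] w 91.0 F [-0.2  0.4  0.2] tau [-0.05 -0.06  0.04] x [-0.964  0.266  0.001] y [0.266 0.964 0.   ] z [-0.001  0.    -1.   ] q [-0.18  0.19  1.99  0.    0.97 -1.49]
units [-0.03 -0.08  2.58]
```

View pics/s1.png

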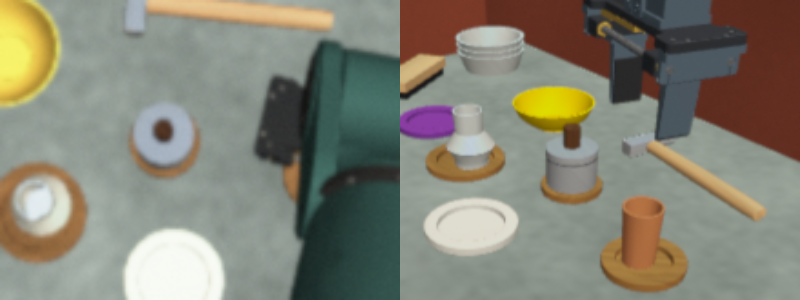

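Call:
apply_moves([
  [1, 0, 0, 0.4, 0],
  [1, 0, 0, 0.8, 0],
  [1, 0, 0, 1.1, 0],
  [1, 0, 0, 1.3, 0],
  [1, 0, 0, 1.3, 0],
  [1, 0, 0, 1.3, 0],
])

```text
clock: 3.08
ee_pos: [0.5712, -0.0839, 0.1476]
tcp_rot: [0.0, 0.134, 0.991, -0.0]
wrist_force: [-1.3, 0.5, 0.3]
grip_width: 1.001
```

```bash
python3 go.py .5705 -.088 .07
```

```text
t 3.08 pos [ 0.5712 -0.0839  0.1476] w 91.1 F [-1.3  0.5  0.3] tau [0.02 0.06 0.05] x [-0.964  0.266 -0.001] y [0.266 0.964 0.   ] z [ 0.001 -0.    -1.   ] q [-0.19  0.3   2.02  0.    0.83 -1.49]
units [-0.01 -0.07  1.29]
```

Call:
apply_moves([
  [1, 0, -0.07, 0, 0],
  [1, 0, -0.07, 0.3, 0],
  [1, 0, -0.07, 0.7, 0],
  [1, 0, -0.07, 1.1, 0],
  [1, 0, -0.07, 1.3, 0],
  [1, 0, -0.07, 1.3, 0],
  [1, 0, -0.07, 1.3, 0],
])

```text
clock: 3.95
ee_pos: [0.5701, -0.0881, 0.0695]
tcp_rot: [0.0, 0.134, 0.991, -0.0]
wrist_force: [0.9, 0.0, -0.1]
grip_width: 1.004
```

Run:
```python
from h import *
from go import rel
rel([.5705,-.088,.07])
p,d=grab_frame("side")
cv2.imwrite("pics/s2.png",cv2.resize(p[110:265,200:400,::-1],(800,600)))
```

```text
t 3.95 pos [ 0.5701 -0.0881  0.0695] w 91.4 F [ 0.9  0.  -0.1] tau [-0.03 -0.01  0.04] x [-0.964  0.267 -0.001] y [0.267 0.964 0.   ] z [ 0.001 -0.    -1.   ] q [-0.19  0.42  2.03 -0.    0.69 -1.49]
units [-0.01  0.   -0.01]
```

View pics/s2.png

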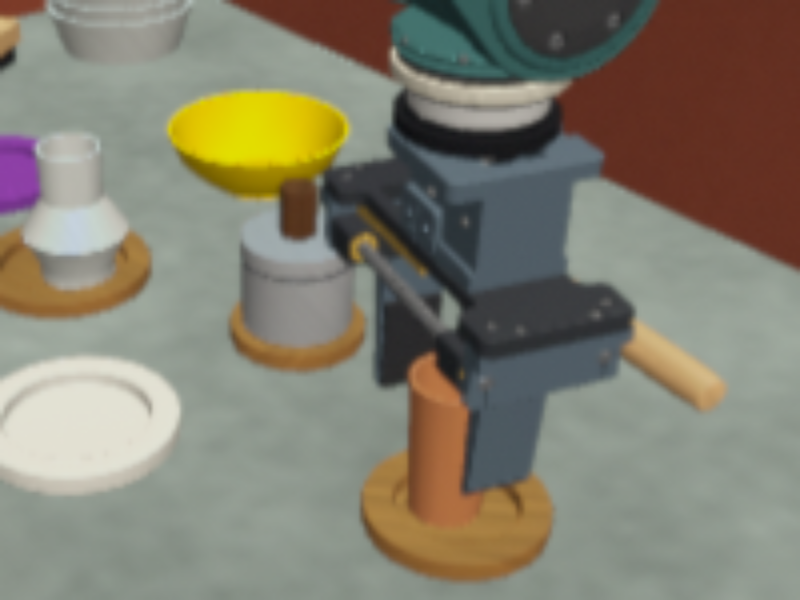

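The gripper straddles the tumbler at (443,440), with the near finger at (505,440). I'll project the expected fingertip corners to check its offset along x.

```bash
cat >> h.py <<'E'
def proj(n,P):
    c=camera_params(n);return cv2.projectPoints(np.asarray(P,float).reshape(-1,1,3),c["rvec"],c["tvec"],c["K"],np.array([c["k1"],0,0,0.]))[0].reshape(-1,2)
E
python3 - <<'E'
from h import *
X=np.array([-.964,.267,0]);Y=np.array([.267,.964,0]);T=np.array([.5701,-.0881,.0695]);tz=np.array([0,0,-.011])
P=[T+tz-Y*y+X*x for y in(.0455,.059) for x in(-.016,.016)]+[[.5701,-.0881,.092],[.5701,-.0881,.004]]
print(((proj("side",P)-[200,110])*[4,600/155]).round())
# tumbler foot/rim
E
```

```text
[[517. 472.]
 [459. 486.]
 [531. 488.]
 [472. 502.]
 [451. 377.]
 [439. 505.]]
```

Run:
```python
from h import *
for px in((455,380),(459,390)):
    print(onplane("side",[(px[0]/4+200,px[1]*155/600+110)],.092))
```

```text
[[ 0.57002571 -0.09124456  0.092     ]]
[[ 0.5655808  -0.09897381  0.092     ]]
```

Call:
apply_moves([
  [0.7, 0, 0, 0, 0],
  [0.6, 0, 0, 0, 0],
  [0.55, 0, 0, 0, 0],
  [0.45, 0, 0, 0, 0],
  [0.4, 0, 0, 0, 0],
  [0.4, 0, 0, 0, 0],
  [0.4, 0, 0, 0, 0],
], squeeze=15)

```text
clock: 4.88
ee_pos: [0.5697, -0.0879, 0.069]
tcp_rot: [0.0, 0.134, 0.991, 0.0]
wrist_force: [1.0, 0.6, 0.6]
grip_width: 0.515
```

Run:
```python
from h import *
from go import rel
rel(None)
p,d=grab_frame("side")
cv2.imwrite("pics/s3.png",cv2.resize(p[110:265,200:400,::-1],(800,600)))
```

```text
t 4.88 pos [ 0.5697 -0.0879  0.069 ] w 46.9 F [1.  0.6 0.6] tau [ 0.16 -0.09 -0.03] x [-0.964  0.267 -0.   ] y [0.267 0.964 0.   ] z [ 0.  0. -1.] q [-0.19  0.42  2.03  0.    0.69 -1.49]
```

View pics/s3.png

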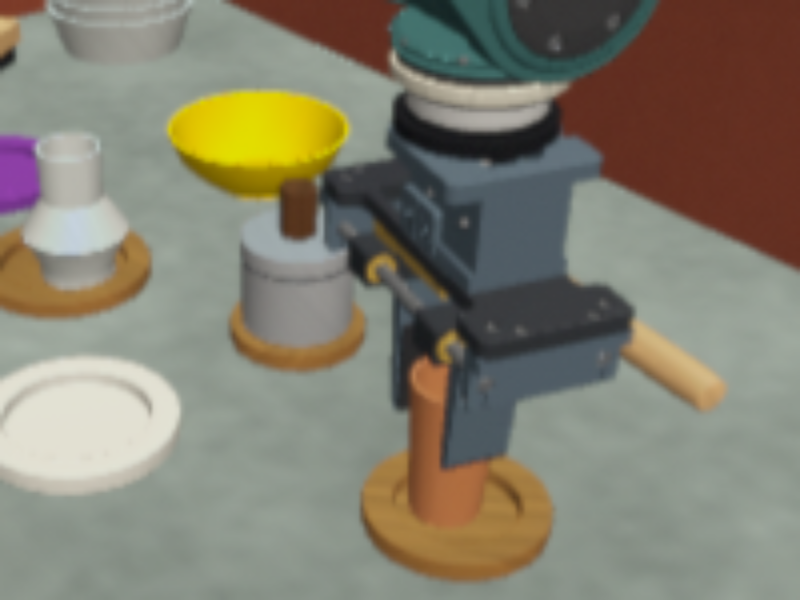

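Gripped at 46.9 mm wide, against about 46.6 mm expected. I lift and carry it to the board.

Call:
apply_moves([
  [0.4, 0, 0, -0.1, 0],
  [0.4, 0, 0, -0.3, 0],
  [0.4, 0, 0, -0.6, 0],
  [0.4, 0, 0, -0.9, 0],
  [0.4, 0, 0, -1.2, 0],
  [0.4, 0, 0, -1.4, 0],
  [0.4, 0, 0, -1.5, 0],
  [0.4, 0, 0, -1.5, 0],
])

```text
clock: 5.92
ee_pos: [0.5697, -0.088, 0.1591]
tcp_rot: [0.0, 0.134, 0.991, -0.0]
wrist_force: [-1.0, -0.0, -1.4]
grip_width: 0.515
```

```bash
python3 go.py .508 -.256 .16
```

```text
t 5.92 pos [ 0.5697 -0.088   0.1591] w 46.9 F [-1.  -0.  -1.4] tau [-0.04  0.01  0.05] x [-0.964  0.267 -0.   ] y [0.267 0.964 0.   ] z [ 0. -0. -1.] q [-0.19  0.28  2.02  0.    0.85 -1.49]
units [ 0.25 -2.97 -0.01]
```

Call:
apply_moves([
  [0.4, 0.03, -0.3, 0, 0],
  [0.4, 0.08, -0.9, 0, 0],
  [0.4, 0.13, -1.5, 0, 0],
  [0.4, 0.18, -2.1, 0, 0],
  [0.4, 0.22, -2.6, 0, 0],
  [0.4, 0.25, -2.97, 0, 0],
  [0.4, 0.25, -2.97, 0, 0],
  [0.4, 0.25, -2.97, 0, 0],
])

```text
clock: 6.92
ee_pos: [0.5074, -0.2556, 0.1585]
tcp_rot: [-0.0, 0.135, 0.991, 0.0]
wrist_force: [-0.2, 0.3, 0.3]
grip_width: 0.517
```

Call:
apply_moves([
  [0.4, 0, 0, 0.2, 0],
  [0.4, 0, 0, 0.5, 0],
  [0.4, 0, 0, 0.8, 0],
  [0.4, 0, 0, 1.1, 0],
  [0.4, 0, 0, 1.2, 0],
  [0.4, 0, 0, 1.25, 0],
  [0.4, 0, 0, 1.25, 0],
])

```text
clock: 7.8
ee_pos: [0.5079, -0.2559, 0.0841]
tcp_rot: [0.0, 0.135, 0.991, -0.0]
wrist_force: [-0.0, 0.2, -0.8]
grip_width: 0.517
```

```bash
python3 go.py .508 -.256 .0735
```

```text
t 7.8 pos [ 0.5079 -0.2559  0.0841] w 47.0 F [-0.   0.2 -0.8] tau [ 0.   -0.06  0.02] x [-0.964  0.267 -0.   ] y [ 0.267  0.964 -0.   ] z [ 0. -0. -1.] q [-0.51  0.39  2.05 -0.    0.71 -1.81]
units [-0.   -0.    0.18]
```

Call:
apply_moves([
  [0.4, 0, 0, 0.08, 0],
  [0.4, 0, 0, 0.13, 0],
  [0.4, 0, 0, 0.15, 0],
  [0.4, 0, 0, 0.17, 0],
  [0.4, 0, 0, 0.18, 0],
  [0.4, 0, 0, 0.18, 0],
])

```text
clock: 8.55
ee_pos: [0.5078, -0.2557, 0.0731]
tcp_rot: [0.0, 0.134, 0.991, -0.0]
wrist_force: [0.2, 0.5, -1.5]
grip_width: 0.516
```

Run:
```python
from h import *
from go import rel
rel(None)
p,d=grab_frame("side")
cv2.imwrite("pics/s4.png",cv2.resize(p[180:384,240:512,::-1],(800,600)))
```

```text
t 8.55 pos [ 0.5078 -0.2557  0.0731] w 47.0 F [ 0.2  0.5 -1.5] tau [-0.01  0.04 -0.04] x [-0.964  0.267 -0.   ] y [ 0.267  0.964 -0.   ] z [-0. -0. -1.] q [-0.51  0.41  2.05 -0.    0.69 -1.81]
```

View pics/s4.png

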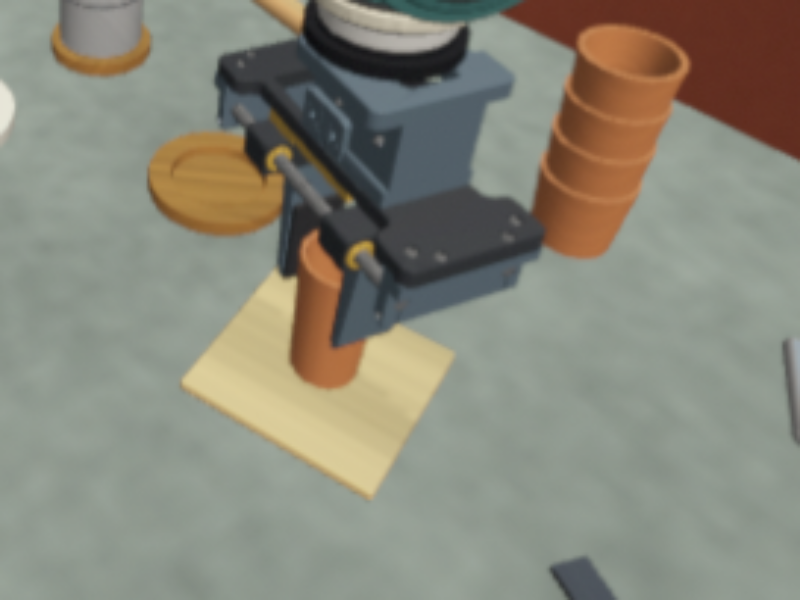

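The tumbler sits over the board at (328,380), upright. I'll lower it the last millimetre until contact.

Call:
apply_moves([
  [0.4, 0, 0, 0.01, 0],
  [0.4, 0, 0, 0.02, 0],
  [0.4, 0, 0, 0.02, 0],
])

```text
clock: 8.98
ee_pos: [0.5085, -0.256, 0.0728]
tcp_rot: [0.001, 0.135, 0.991, -0.0]
wrist_force: [-1.3, 1.7, 10.5]
grip_width: 0.518
```

```bash
python3 go.py
```

```text
t 8.97 pos [ 0.5085 -0.256   0.0728] w 47.2 F [-1.3  1.7 10.5] tau [0.35 0.19 0.03] x [-0.964  0.267 -0.001] y [ 0.267  0.964 -0.   ] z [ 0.001 -0.001 -1.   ] q [-0.51  0.41  2.05  0.    0.68 -1.81]
```

Call:
apply_moves([
  [0.4, 0, 0, -0.01, 0],
  [0.6, 0, 0, -0.01, 0],
  [0.7, 0, 0, -0.01, 0],
  [0.8, 0, 0, -0.01, 0],
  [0.8, 0, 0, -0.01, 0],
])

```text
clock: 9.6
ee_pos: [0.5077, -0.2557, 0.0725]
tcp_rot: [-0.0, 0.134, 0.991, 0.0]
wrist_force: [0.1, 0.6, 0.5]
grip_width: 0.802
```

Call:
apply_moves([
  [0.8, 0, 0, -0.3, 0],
  [0.9, 0, 0, -0.9, 0],
  [1, 0, 0, -1.6, 0],
  [1, 0, 0, -2.2, 0],
  [1, 0, 0, -2.5, 0],
  [1, 0, 0, -2.5, 0],
])

```text
clock: 10.35
ee_pos: [0.5081, -0.2559, 0.2237]
tcp_rot: [0.001, 0.134, 0.991, -0.0]
wrist_force: [0.1, 0.7, 0.5]
grip_width: 1.003
```

```bash
python3 go.py .541 .249 .225
```

```text
t 10.35 pos [ 0.5081 -0.2559  0.2237] w 91.2 F [0.1 0.7 0.5] tau [-0.03 -0.02 -0.05] x [-0.964  0.267 -0.002] y [ 0.267  0.964 -0.001] z [ 0.002 -0.001 -1.   ] q [-0.51  0.18  2.   -0.    0.96 -1.81]
units [ 1.72  8.26 -0.03]
```

Call:
apply_moves([
  [1, 0.2, 1, 0, 0],
  [1, 0.4, 2, 0, 0],
  [1, 0.6, 3, 0, 0],
  [1, 0.8, 4, 0, 0],
  [1, 1.05, 5, 0, 0],
  [1, 1.25, 6, 0, 0],
  [1, 1.45, 7, 0, 0],
  [1, 1.72, 8, 0, 0],
])

```text
clock: 11.35
ee_pos: [0.5354, 0.2362, 0.2208]
tcp_rot: [-0.001, 0.134, 0.991, -0.001]
wrist_force: [1.1, -0.2, -0.3]
grip_width: 1.0
```

Run:
```python
from h import *
from go import rel
rel([.541,.249,.2])
p,d=grab_frame("side");np.savez("side2.npz",p=p)
cv2.imwrite("pics/s5.png",cv2.resize(p[:,:,::-1],(800,600)))
```

```text
t 11.35 pos [0.5354 0.2362 0.2208] w 91.0 F [ 1.1 -0.2 -0.3] tau [-0.01 -0.03  0.01] x [-0.964  0.267  0.002] y [ 0.267  0.964 -0.001] z [-0.002 -0.001 -1.   ] q [ 0.38  0.21  1.97 -0.    0.97 -0.93]
units [-0.03  0.23  0.35]
```

View pics/s5.png

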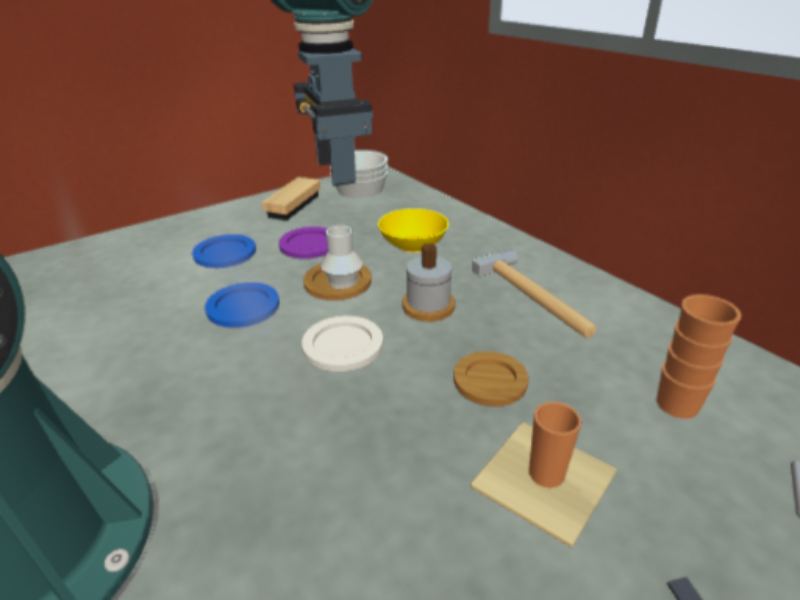

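The view shows the tumbler parked upright on the board at (552,450). The gripper is above the pot, whose rim is at (340,232).

Call:
apply_moves([
  [1, -0.03, 0.23, 0.1, 0],
  [1, -0.03, 0.23, 0.5, 0],
  [1, -0.03, 0.23, 0.9, 0],
  [1, -0.03, 0.23, 1.3, 0],
  [1, -0.03, 0.23, 1.3, 0],
  [1, -0.03, 0.23, 1.3, 0],
])

```text
clock: 12.15
ee_pos: [0.5419, 0.2468, 0.1447]
tcp_rot: [-0.0, 0.135, 0.991, -0.0]
wrist_force: [-0.0, -0.2, 0.3]
grip_width: 0.999
```

Run:
```python
from h import *
from go import rel
rel([.541,.249,.082])
p,d=grab_frame("side")
cv2.imwrite("pics/s6.png",cv2.resize(p[85:205,150:310,::-1],(800,600)))
T=state()["ee_pos"];X=np.array([-.964,.267,0]);Y=np.array([.267,.964,0])
P=[T+[0,0,-.011]-Y*y+X*x for y in(.0455,.059) for x in(-.016,.016)]+[T*[1,1,0]+[0,0,.104],T*[1,1,0]+[0,0,.066]]
print(((proj("side",P)-[150,85])*5).round())
```

```text
t 12.15 pos [0.5419 0.2468 0.1447] w 90.9 F [-0.  -0.2  0.3] tau [-0.   -0.    0.02] x [-0.964  0.267  0.   ] y [ 0.267  0.964 -0.   ] z [-0. -0. -1.] q [ 0.39  0.33  1.98 -0.    0.83 -0.91]
units [0.02 0.03 1.04]
[[390. 291.]
 [327. 301.]
 [397. 302.]
 [334. 312.]
 [340. 313.]
 [346. 377.]]
```

View pics/s6.png

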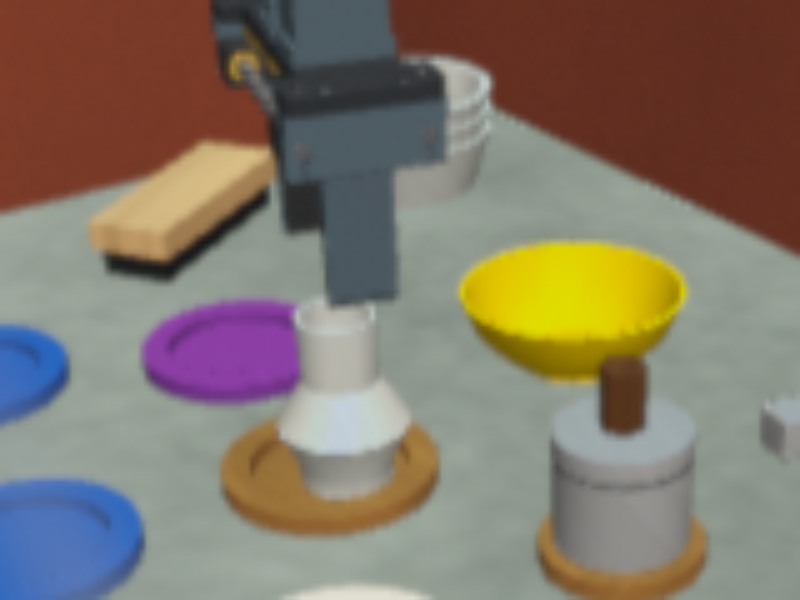

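Run:
```python
from m import *
print(onplane("side",[((556.5)*.64-.3,418*.64-.3)],.096))
p,d=grab_frame("top");np.savez("top2.npz",p=p)
u,v=360,212;b=30
cv2.imwrite("pics/s7.png",cv2.resize(p[v-b:v+b,u-b:u+b,::-1],(600,600),interpolation=cv2.INTER_CUBIC))
```

```text
[[ 0.50908314 -0.25586441  0.096     ]]
```

View pics/s7.png

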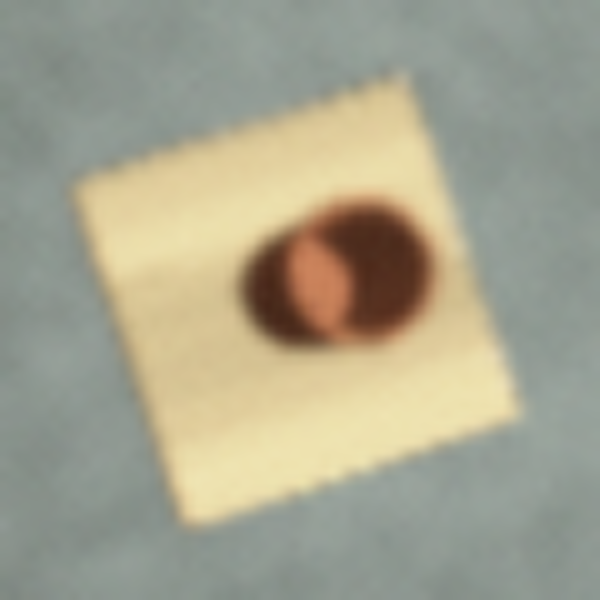

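Run:
```python
from h import *
print(onplane("top",[(366.0,208.4)],.096))
```

```text
[[ 0.51154034 -0.25630105  0.096     ]]
```

Both cameras put the parked tumbler within 4 mm of where the jaws released it, so the calibration holds. I descend on the pot's neck.

Call:
apply_moves([
  [1, 0.03, 0.01, 0.2, 0],
  [1, 0.03, 0.01, 0.5, 0],
  [1, 0.03, 0.01, 0.8, 0],
  [1, 0.03, 0.01, 1.0, 0],
  [1, 0.03, 0.01, 1.04, 0],
  [1, 0.03, 0.01, 1.04, 0],
])

```text
clock: 13.0
ee_pos: [0.5402, 0.2483, 0.0821]
tcp_rot: [-0.0, 0.135, 0.991, -0.0]
wrist_force: [0.2, 0.5, 0.1]
grip_width: 0.999
```

Call:
apply_moves([
  [0.7, 0, 0, 0, 0],
  [0.6, 0, 0, 0, 0],
  [0.52, 0, 0, 0, 0],
  [0.4, 0, 0, 0, 0],
  [0.35, 0, 0, 0, 0],
  [0.35, 0, 0, 0, 0],
  [0.35, 0, 0, 0, 0],
], squeeze=25)

```text
clock: 13.88
ee_pos: [0.5401, 0.2483, 0.0822]
tcp_rot: [0.0, 0.134, 0.991, 0.0]
wrist_force: [0.5, 1.2, -0.3]
grip_width: 0.474
```

Run:
```python
from h import *
from go import rel
rel(None)
p,d=grab_frame("side")
cv2.imwrite("pics/s8.png",cv2.resize(p[85:205,150:310,::-1],(800,600)))
```

```text
t 13.88 pos [0.5401 0.2483 0.0822] w 43.1 F [ 0.5  1.2 -0.3] tau [ 0.19 -0.1  -0.01] x [-0.964  0.267 -0.   ] y [0.267 0.964 0.   ] z [ 0.  0. -1.] q [ 0.39  0.42  2.    0.    0.72 -0.91]
```

View pics/s8.png

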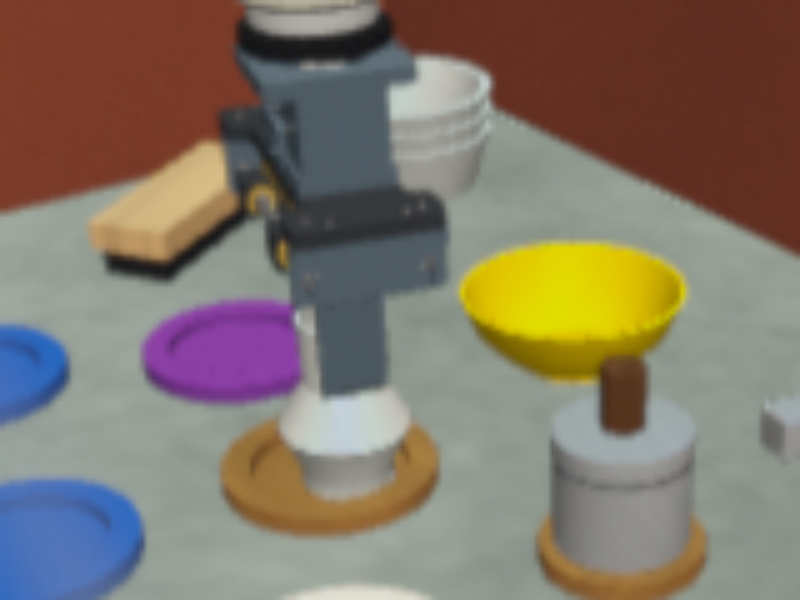

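Gripped at 43.1 mm, which matches the neck. I lift and carry it to the medium stand.

Call:
apply_moves([
  [0.35, 0, 0, -0.1, 0],
  [0.35, 0, 0, -0.3, 0],
  [0.35, 0, 0, -0.7, 0],
  [0.35, 0, 0, -1.1, 0],
  [0.35, 0, 0, -1.6, 0],
  [0.35, 0, 0, -2.0, 0],
  [0.35, 0, 0, -2.3, 0],
  [0.35, 0, 0, -2.3, 0],
])

```text
clock: 14.92
ee_pos: [0.5406, 0.2485, 0.2216]
tcp_rot: [0.001, 0.135, 0.991, 0.001]
wrist_force: [-0.2, -0.3, -3.2]
grip_width: 0.469
```

```bash
python3 go.py .5726 -.0973 .22
```

```text
t 14.93 pos [0.5406 0.2485 0.2216] w 42.6 F [-0.2 -0.3 -3.2] tau [0.04 0.01 0.01] x [-0.964  0.267 -0.002] y [0.267 0.964 0.001] z [ 0.002  0.001 -1.   ] q [ 0.39  0.22  1.95 -0.    0.97 -0.91]
units [-2.05 -5.41  0.02]
```

Call:
apply_moves([
  [0.35, -0.15, -0.4, 0, 0],
  [0.35, -0.45, -1.2, 0, 0],
  [0.35, -0.75, -2.0, 0, 0],
  [0.35, -1.1, -2.9, 0, 0],
  [0.35, -1.4, -3.7, 0, 0],
  [0.35, -1.7, -4.5, 0, 0],
  [0.35, -1.9, -5.0, 0, 0],
  [0.35, -2.05, -5.41, 0, 0],
])

```text
clock: 15.92
ee_pos: [0.5715, -0.0988, 0.219]
tcp_rot: [-0.001, 0.135, 0.991, 0.0]
wrist_force: [-0.2, -0.4, -3.1]
grip_width: 0.474
```

Call:
apply_moves([
  [0.35, 0, 0, 0.2, 0],
  [0.35, 0, 0, 0.5, 0],
  [0.35, 0, 0, 0.9, 0],
  [0.35, 0, 0, 1.2, 0],
  [0.35, 0, 0, 1.5, 0],
  [0.35, 0, 0, 1.6, 0],
  [0.35, 0, 0, 1.6, 0],
  [0.35, 0, 0, 1.6, 0],
])

```text
clock: 16.92
ee_pos: [0.5725, -0.0974, 0.1248]
tcp_rot: [0.001, 0.135, 0.991, -0.0]
wrist_force: [0.5, 0.5, -2.9]
grip_width: 0.469
```

Run:
```python
from h import *
from go import rel
rel([.5726,-.0973,.0822])
p,d=grab_frame("side")
cv2.imwrite("pics/s9.png",cv2.resize(p[130:280,230:430,::-1],(800,600)))
T=state()["ee_pos"]
print(((proj("side",[T*[1,1,0]+[0,0,T[2]-.0782],[.5726,-.0973,.014],[.5726,-.0973,.004]])-[230,130])*4).round())
```

```text
t 16.93 pos [ 0.5725 -0.0974  0.1248] w 42.7 F [ 0.5  0.5 -2.9] tau [0.   0.02 0.04] x [-0.964  0.267 -0.001] y [0.267 0.964 0.   ] z [ 0.001 -0.    -1.   ] q [-0.21  0.34  2.02 -0.    0.79 -1.51]
units [0.   0.   0.71]
[[340. 387.]
 [336. 435.]
 [334. 449.]]
```

View pics/s9.png

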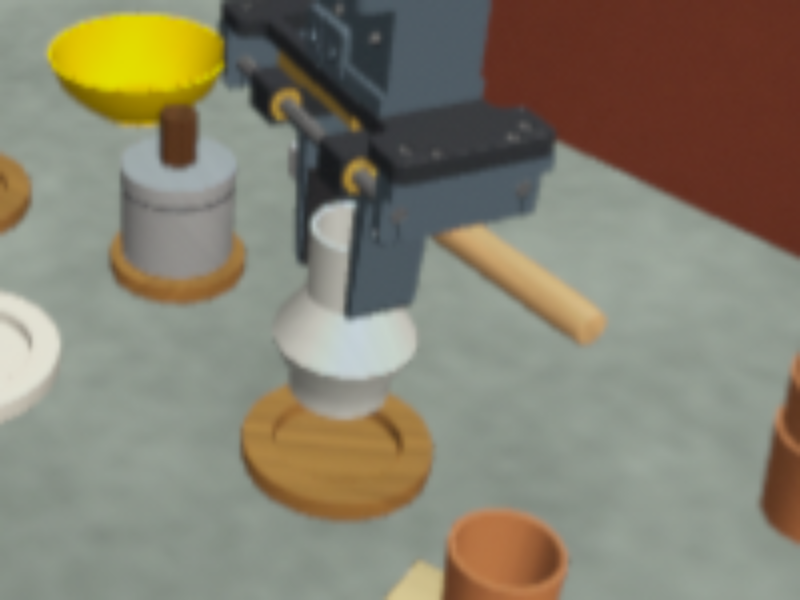

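The pot's foot is seen at about (340,388), against (340,387) predicted. The stand's rim centre is at about (338,437), against (336,435) predicted. They are aligned, so I lower it.

Call:
apply_moves([
  [0.35, 0, 0, 0.15, 0],
  [0.35, 0, 0, 0.35, 0],
  [0.35, 0, 0, 0.5, 0],
  [0.35, 0, 0, 0.6, 0],
  [0.35, 0, 0, 0.65, 0],
  [0.35, 0, 0, 0.68, 0],
  [0.35, 0, 0, 0.69, 0],
  [0.35, 0, 0, 0.69, 0],
])

```text
clock: 17.98
ee_pos: [0.5722, -0.0974, 0.0829]
tcp_rot: [0.0, 0.134, 0.991, -0.0]
wrist_force: [0.5, -0.1, -2.4]
grip_width: 0.47
```

Call:
apply_moves([
  [0.35, 0, 0, 0.01, 0],
  [0.35, 0, 0, 0.01, 0],
])

```text
clock: 18.23
ee_pos: [0.5721, -0.0974, 0.0822]
tcp_rot: [0.0, 0.134, 0.991, -0.0]
wrist_force: [0.2, 0.2, -1.8]
grip_width: 0.466
```

```bash
python3 go.py
```

```text
t 18.23 pos [ 0.5721 -0.0974  0.0822] w 42.4 F [ 0.2  0.2 -1.8] tau [ 0.02 -0.06  0.06] x [-0.964  0.267 -0.   ] y [ 0.267  0.964 -0.   ] z [ 0. -0. -1.] q [-0.21  0.4   2.03 -0.    0.71 -1.51]
```

Call:
apply_moves([
  [0.35, 0, 0, 0.01, 0],
  [0.35, 0, 0, 0.01, 0],
])

```text
clock: 18.48
ee_pos: [0.5726, -0.0974, 0.0821]
tcp_rot: [0.0, 0.135, 0.991, 0.0]
wrist_force: [-0.5, 1.7, 4.5]
grip_width: 0.472
```

Call:
apply_moves([
  [0.5, 0, 0, 0, 0],
  [0.6, 0, 0, 0, 0],
  [0.75, 0, 0, 0, 0],
  [0.8, 0, 0, 0, 0],
])

```text
clock: 18.98
ee_pos: [0.572, -0.0974, 0.0815]
tcp_rot: [-0.0, 0.134, 0.991, -0.0]
wrist_force: [-1.0, 0.1, -0.9]
grip_width: 0.782
```

Call:
apply_moves([
  [0.8, 0, 0, -0.2, 0],
  [0.9, 0, 0, -0.7, 0],
  [1, 0, 0, -1.3, 0],
  [1, 0, 0, -1.9, 0],
  [1, 0, 0, -2.3, 0],
  [1, 0, 0, -2.3, 0],
])

```text
clock: 19.73
ee_pos: [0.5731, -0.0976, 0.222]
tcp_rot: [0.002, 0.134, 0.991, -0.0]
wrist_force: [0.1, 0.4, -0.7]
grip_width: 1.001
```

```bash
python3 go.py .614 .098 .225
```

```text
t 19.73 pos [ 0.5731 -0.0976  0.222 ] w 91.1 F [ 0.1  0.4 -0.7] tau [-0.01  0.    0.03] x [-0.964  0.267 -0.004] y [0.267 0.964 0.   ] z [ 0.004 -0.001 -1.   ] q [-0.21  0.2   1.98  0.    0.96 -1.51]
units [ 0.21  3.32 -0.05]
```

Call:
apply_moves([
  [1, 0.05, 0.7, 0, 0],
  [1, 0.1, 1.5, 0, 0],
  [1, 0.15, 2.3, 0, 0],
  [1, 0.21, 3, 0, 0],
  [1, 0.21, 3.32, 0.2, 0],
  [1, 0.21, 3.32, 0.7, 0],
  [1, 0.21, 3.32, 1, 0],
  [1, 0.21, 3.32, 1, 0],
])

```text
clock: 20.72
ee_pos: [0.6119, 0.0973, 0.1577]
tcp_rot: [-0.002, 0.135, 0.991, -0.0]
wrist_force: [-0.7, -0.5, 0.7]
grip_width: 0.997
```

Run:
```python
from h import *
from go import rel
rel([.614,.0985,.096])
o=[]
p,d=grab_frame("side")
o.append(cv2.resize(p[110:230,200:360,::-1],(800,600)))
cv2.imwrite("pics/s10.png",o[0])
T=state()["ee_pos"]
print(((proj("side",[T*[1,1,0]+[0,0,.114],T*[1,1,0]+[0,0,.079],T+[0,0,-.011]])-[200,110])*5).round())
```

```text
t 20.73 pos [0.6119 0.0973 0.1577] w 90.8 F [-0.7 -0.5  0.7] tau [-0.01 -0.01 -0.01] x [-0.964  0.267  0.003] y [ 0.267  0.964 -0.001] z [-0.003 -0.    -1.   ] q [ 0.12  0.34  1.93 -0.    0.87 -1.18]
units [-0.03  0.03  1.03]
[[370. 240.]
 [369. 303.]
 [371. 176.]]
```

View pics/s10.png

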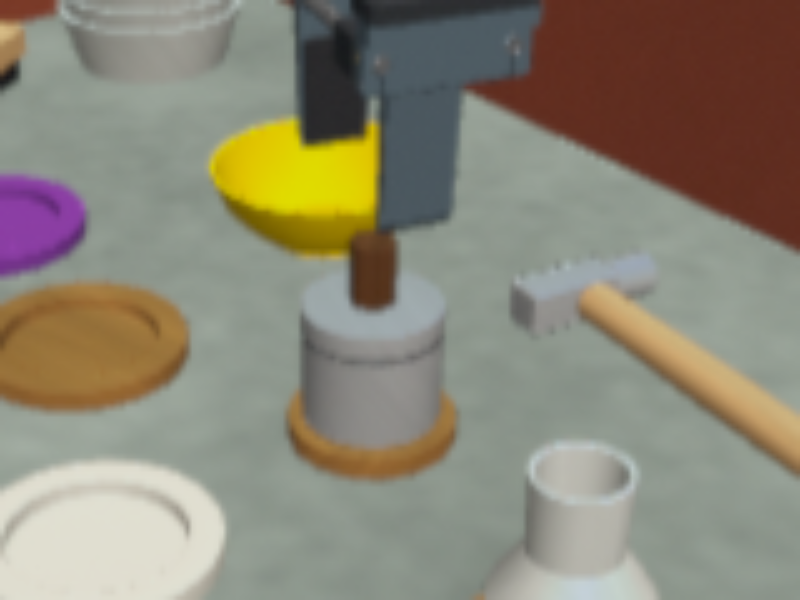

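Call:
apply_moves([
  [1, -0.03, 0.02, 0.2, 0],
  [1, -0.03, 0.02, 0.5, 0],
  [1, -0.03, 0.02, 0.8, 0],
  [1, -0.03, 0.02, 1.0, 0],
  [1, -0.03, 0.02, 1.02, 0],
  [1, -0.03, 0.02, 1.02, 0],
])

```text
clock: 21.52
ee_pos: [0.6153, 0.0987, 0.0985]
tcp_rot: [0.0, 0.135, 0.991, 0.0]
wrist_force: [-1.0, -0.5, -0.3]
grip_width: 1.002
```

Call:
apply_moves([
  [0.6, 0, 0, 0, 0],
  [0.45, 0, 0, 0, 0],
  [0.35, 0, 0, 0, 0],
  [0.3, 0, 0, 0, 0],
  [0.25, 0, 0, 0, 0],
  [0.15, 0, 0, 0, 0],
  [0.15, 0, 0, 0, 0],
  [0.15, 0, 0, 0, 0],
], squeeze=30)

```text
clock: 22.52
ee_pos: [0.6149, 0.0987, 0.0982]
tcp_rot: [-0.0, 0.134, 0.991, -0.0]
wrist_force: [-0.5, 0.1, -2.2]
grip_width: 0.252
```

Run:
```python
from h import *
from go import rel
rel(None)
p,d=grab_frame("side")
cv2.imwrite("pics/s11.png",cv2.resize(p[110:230,200:360,::-1],(800,600)))
```

```text
t 22.52 pos [0.6149 0.0987 0.0982] w 22.9 F [-0.5  0.1 -2.2] tau [-0.02 -0.02  0.04] x [-0.964  0.266  0.   ] y [ 0.266  0.964 -0.   ] z [-0. -0. -1.] q [ 0.12  0.43  1.94 -0.    0.77 -1.18]
```

View pics/s11.png

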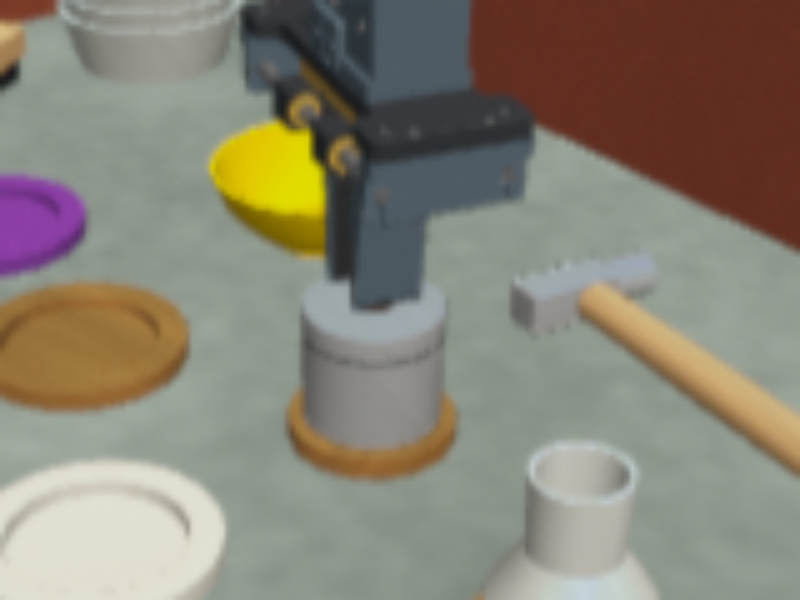

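Call:
apply_moves([
  [0.15, 0, 0, -0.1, 0],
  [0.15, 0, 0, -0.3, 0],
  [0.15, 0, 0, -0.6, 0],
  [0.15, 0, 0, -1.0, 0],
  [0.15, 0, 0, -1.3, 0],
  [0.15, 0, 0, -1.5, 0],
  [0.15, 0, 0, -1.5, 0],
])

```text
clock: 23.45
ee_pos: [0.6155, 0.0987, 0.1893]
tcp_rot: [0.001, 0.134, 0.991, 0.0]
wrist_force: [-0.2, 0.3, -2.0]
grip_width: 0.26
```

```bash
python3 go.py .533 .2575 .188
```

```text
t 23.45 pos [0.6155 0.0987 0.1893] w 23.6 F [-0.2  0.3 -2. ] tau [-0.04 -0.    0.03] x [-0.964  0.267 -0.001] y [0.267 0.964 0.001] z [ 0.001  0.    -1.   ] q [ 0.12  0.3   1.91 -0.    0.92 -1.18]
units [2.03 2.18 0.02]
```

Call:
apply_moves([
  [0.15, 0.2, 0.2, 0, 0],
  [0.15, 0.6, 0.6, 0, 0],
  [0.15, 1.0, 1.1, 0, 0],
  [0.15, 1.4, 1.5, 0, 0],
  [0.15, 1.8, 1.9, 0, 0],
  [0.15, 2.03, 2.18, 0, 0],
  [0.15, 2.03, 2.18, 0, 0],
  [0.15, 2.03, 2.18, 0, 0],
])

```text
clock: 24.45
ee_pos: [0.5327, 0.2569, 0.1881]
tcp_rot: [-0.0, 0.134, 0.991, -0.0]
wrist_force: [-0.2, -0.6, -1.3]
grip_width: 0.256
```

Call:
apply_moves([
  [0.15, 0, 0, 0.1, 0],
  [0.15, 0, 0, 0.3, 0],
  [0.15, 0, 0, 0.6, 0],
  [0.15, 0, 0, 0.8, 0],
  [0.15, 0, 0, 1.0, 0],
  [0.15, 0, 0, 1.0, 0],
  [0.15, 0, 0, 1.0, 0],
])

```text
clock: 25.32
ee_pos: [0.5328, 0.2574, 0.1286]
tcp_rot: [0.0, 0.134, 0.991, 0.0]
wrist_force: [0.4, -0.2, -1.2]
grip_width: 0.255
```

Run:
```python
from h import *
from go import rel
rel([.533,.2575,.0882])
p,d=grab_frame("side")
cv2.imwrite("pics/s12.png",cv2.resize(p[90:210,150:310,::-1],(800,600)))
T=state()["ee_pos"]
print(((proj("side",[T*[1,1,0]+[0,0,T[2]-.0842],[.533,.258,.014]])-[150,90])*5).round())
```

```text
t 25.32 pos [0.5328 0.2574 0.1286] w 23.2 F [ 0.4 -0.2 -1.2] tau [ 0.04  0.01 -0.01] x [-0.964  0.266 -0.   ] y [0.266 0.964 0.   ] z [ 0.  0. -1.] q [ 0.41  0.35  2.   -0.    0.8  -0.89]
units [-0.    0.    0.67]
[[324. 385.]
 [328. 432.]]
```

View pics/s12.png

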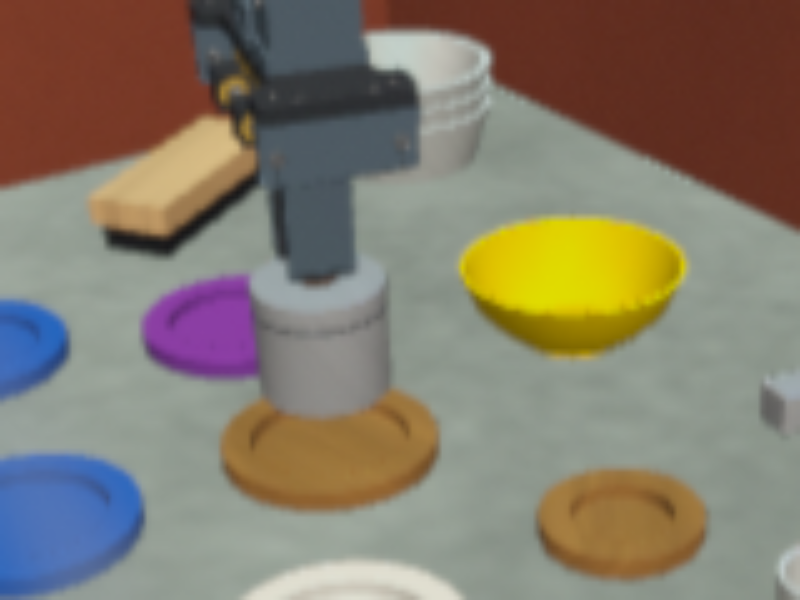

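The canister's bottom centre is at about (325,382), against (324,385) predicted. The stand centre is at about (330,435), against (328,432). They are aligned, so I lower it.

Call:
apply_moves([
  [0.15, 0, 0, 0.15, 0],
  [0.15, 0, 0, 0.3, 0],
  [0.15, 0, 0, 0.45, 0],
  [0.15, 0, 0, 0.55, 0],
  [0.15, 0, 0, 0.61, 0],
  [0.15, 0, 0, 0.64, 0],
  [0.15, 0, 0, 0.66, 0],
  [0.15, 0, 0, 0.66, 0],
])

```text
clock: 26.38
ee_pos: [0.5326, 0.2572, 0.0888]
tcp_rot: [0.0, 0.134, 0.991, 0.0]
wrist_force: [-0.5, -0.4, -2.1]
grip_width: 0.255
```

Call:
apply_moves([
  [0.15, 0, 0, 0.01, 0],
  [0.15, 0, 0, 0.01, 0],
])

```text
clock: 26.62
ee_pos: [0.5326, 0.2572, 0.0882]
tcp_rot: [0.0, 0.134, 0.991, 0.0]
wrist_force: [0.0, 0.3, -2.6]
grip_width: 0.257
```

```bash
python3 go.py
```

```text
t 26.62 pos [0.5326 0.2572 0.0882] w 23.4 F [ 0.   0.3 -2.6] tau [-0.01 -0.05  0.03] x [-0.964  0.267 -0.   ] y [0.267 0.964 0.   ] z [ 0.  0. -1.] q [ 0.41  0.41  2.    0.    0.73 -0.89]
```

Call:
apply_moves([
  [0.15, 0, 0, 0.01, 0],
  [0.15, 0, 0, 0.01, 0],
])

```text
clock: 26.88
ee_pos: [0.5329, 0.2574, 0.0879]
tcp_rot: [0.0, 0.134, 0.991, 0.0]
wrist_force: [-0.2, 0.4, 4.1]
grip_width: 0.259
```

Call:
apply_moves([
  [0.15, 0, 0, 0.01, 0],
  [0.15, 0, 0, 0.01, 0],
])

```text
clock: 27.12
ee_pos: [0.5332, 0.2577, 0.0877]
tcp_rot: [0.001, 0.134, 0.991, 0.0]
wrist_force: [-2.2, 1.7, 8.9]
grip_width: 0.256
```

Contact is made at the expected height (.0878, against .0882 predicted). I release and retreat.

Call:
apply_moves([
  [0.3, 0, 0, -0.01, 0],
  [0.45, 0, 0, -0.01, 0],
  [0.55, 0, 0, -0.01, 0],
  [0.6, 0, 0, -0.01, 0],
])

```text
clock: 27.62
ee_pos: [0.5325, 0.2572, 0.0875]
tcp_rot: [-0.0, 0.134, 0.991, -0.0]
wrist_force: [-1.6, -0.0, 0.4]
grip_width: 0.582
```

Call:
apply_moves([
  [0.7, 0, 0, -0.2, 0],
  [0.8, 0, 0, -0.7, 0],
  [1, 0, 0, -1.3, 0],
  [1, 0, 0, -1.9, 0],
  [1, 0, 0, -2.3, 0],
  [1, 0, 0, -2.3, 0],
])

```text
clock: 28.38
ee_pos: [0.5335, 0.2577, 0.2281]
tcp_rot: [0.002, 0.134, 0.991, 0.001]
wrist_force: [-0.1, 0.2, 0.6]
grip_width: 1.0
```

```bash
python3 go.py .5095 -.2560 .225
```

```text
t 28.38 pos [0.5335 0.2577 0.2281] w 91.0 F [-0.1  0.2  0.6] tau [ 0.    0.   -0.05] x [-0.964  0.267 -0.003] y [0.267 0.964 0.002] z [ 0.004  0.002 -1.   ] q [ 0.41  0.21  1.96  0.    0.97 -0.89]
units [-1.9  -8.36  0.04]
```

Call:
apply_moves([
  [1, -0.2, -1, 0, 0],
  [1, -0.4, -2, 0, 0],
  [1, -0.65, -3, 0, 0],
  [1, -0.9, -4, 0, 0],
  [1, -1.1, -5, 0, 0],
  [1, -1.35, -6, 0, 0],
  [1, -1.6, -7, 0, 0],
  [1, -1.9, -8, 0, 0],
])

```text
clock: 29.38
ee_pos: [0.5136, -0.2375, 0.2248]
tcp_rot: [-0.0, 0.135, 0.991, 0.0]
wrist_force: [1.9, -0.0, -0.2]
grip_width: 1.001
```

Call:
apply_moves([
  [1, 0, -0.36, 0, 0],
  [1, 0, -0.36, 0.3, 0],
  [1, 0, -0.36, 0.8, 0],
  [1, 0, -0.36, 1.3, 0],
  [1, 0, -0.36, 1.3, 0],
  [1, 0, -0.36, 1.3, 0],
])

```text
clock: 30.12
ee_pos: [0.509, -0.2557, 0.1479]
tcp_rot: [0.0, 0.134, 0.991, 0.0]
wrist_force: [-0.8, 0.0, 0.3]
grip_width: 0.999
```

```bash
python3 go.py .5095 -.256 .073
```

```text
t 30.12 pos [ 0.509  -0.2557  0.1479] w 90.9 F [-0.8  0.   0.3] tau [-0.02 -0.02  0.01] x [-0.964  0.266 -0.   ] y [0.266 0.964 0.   ] z [ 0.  0. -1.] q [-0.51  0.28  2.03  0.    0.82 -1.81]
units [-0.01 -0.    1.25]
```

Call:
apply_moves([
  [1, 0, 0, 0.2, 0],
  [1, 0, 0, 0.5, 0],
  [1, 0, 0, 0.8, 0],
  [1, 0, 0, 1.1, 0],
  [1, 0, 0, 1.25, 0],
  [1, 0, 0, 1.25, 0],
  [1, 0, 0, 1.25, 0],
])

```text
clock: 31.0
ee_pos: [0.509, -0.2567, 0.0729]
tcp_rot: [0.0, 0.135, 0.991, -0.0]
wrist_force: [0.2, -0.9, 0.1]
grip_width: 0.999
```

Call:
apply_moves([
  [0.7, 0, 0, 0, 0],
  [0.6, 0, 0, 0, 0],
  [0.55, 0, 0, 0, 0],
  [0.45, 0, 0, 0, 0],
  [0.4, 0, 0, 0, 0],
  [0.4, 0, 0, 0, 0],
  [0.4, 0, 0, 0, 0],
], squeeze=15)

```text
clock: 31.88
ee_pos: [0.5088, -0.2565, 0.0726]
tcp_rot: [0.0, 0.134, 0.991, -0.0]
wrist_force: [1.2, 2.0, 0.6]
grip_width: 0.516
```

Call:
apply_moves([
  [0.4, 0, 0, -0.1, 0],
  [0.4, 0, 0, -0.3, 0],
  [0.4, 0, 0, -0.7, 0],
  [0.4, 0, 0, -1.2, 0],
  [0.4, 0, 0, -1.7, 0],
  [0.4, 0, 0, -2.1, 0],
  [0.4, 0, 0, -2.4, 0],
  [0.4, 0, 0, -2.4, 0],
])

```text
clock: 32.88
ee_pos: [0.5093, -0.2568, 0.2179]
tcp_rot: [0.001, 0.134, 0.991, -0.0]
wrist_force: [-0.9, 0.5, -1.9]
grip_width: 0.515
```

```bash
python3 go.py .613 .0985 .215
```

```text
t 32.88 pos [ 0.5093 -0.2568  0.2179] w 46.9 F [-0.9  0.5 -1.9] tau [-0.01 -0.01  0.  ] x [-0.964  0.267 -0.002] y [ 0.267  0.964 -0.001] z [ 0.002 -0.001 -1.   ] q [-0.51  0.18  2.   -0.    0.95 -1.81]
units [-0.09  6.17  0.05]
```

Call:
apply_moves([
  [0.4, 0, 0.4, 0, 0],
  [0.4, -0.02, 1.2, 0, 0],
  [0.4, -0.04, 2.1, 0, 0],
  [0.4, -0.05, 3.0, 0, 0],
  [0.4, -0.06, 3.9, 0, 0],
  [0.4, -0.08, 4.8, 0, 0],
  [0.4, -0.09, 5.6, 0, 0],
  [0.4, -0.09, 6.17, 0, 0],
])

```text
clock: 33.88
ee_pos: [0.6124, 0.1008, 0.2152]
tcp_rot: [-0.001, 0.134, 0.991, -0.0]
wrist_force: [-0.0, -0.9, -0.5]
grip_width: 0.517
```

Call:
apply_moves([
  [0.4, 0, 0, 0.2, 0],
  [0.4, 0, 0, 0.5, 0],
  [0.4, 0, 0, 0.9, 0],
  [0.4, 0, 0, 1.3, 0],
  [0.4, 0, 0, 1.6, 0],
  [0.4, 0, 0, 1.75, 0],
  [0.4, 0, 0, 1.75, 0],
  [0.4, 0, 0, 1.75, 0],
])

```text
clock: 34.88
ee_pos: [0.6131, 0.0989, 0.1122]
tcp_rot: [0.0, 0.135, 0.991, 0.0]
wrist_force: [-0.1, 0.7, -1.2]
grip_width: 0.522
```

Run:
```python
from h import *
from go import rel
rel([.613,.0985,.069])
p,d=grab_frame("side")
cv2.imwrite("pics/s13.png",cv2.resize(p[110:230,200:360,::-1],(800,600)))
T=state()["ee_pos"]
print(((proj("side",[T*[1,1,0]+[0,0,T[2]-.065],[.6153,.0993,.014]])-[200,110])*5).round())
```

```text
t 34.88 pos [0.6131 0.0989 0.1122] w 47.5 F [-0.1  0.7 -1.2] tau [-0.08 -0.02 -0.02] x [-0.964  0.267 -0.001] y [0.267 0.964 0.   ] z [ 0.001  0.    -1.   ] q [ 0.12  0.41  1.94  0.    0.79 -1.18]
units [ 0.   -0.01  0.72]
[[367. 356.]
 [369. 410.]]
```

View pics/s13.png

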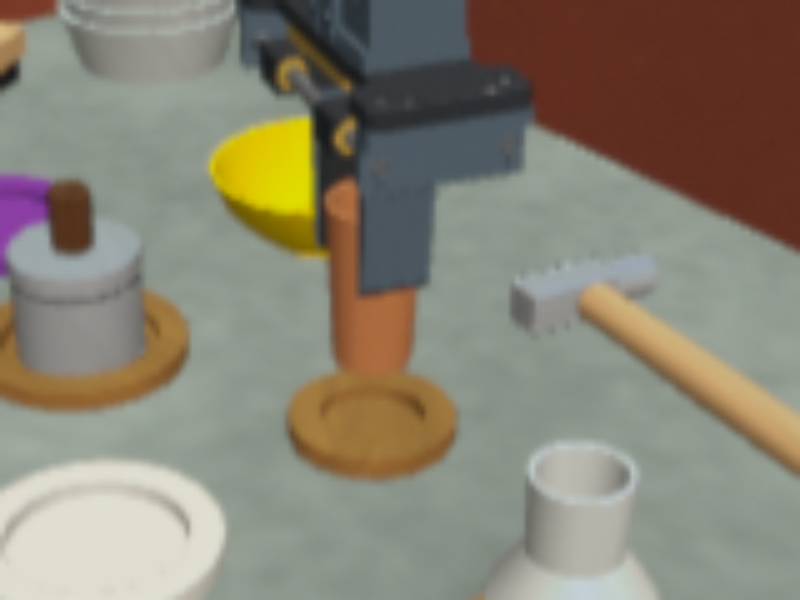

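The tumbler's foot centre is at about (372,356). The small stand's centre is at about (372,414), against (369,410) predicted. They line up within a few mm, and clearance is 7 mm, so I lower it while watching the force.

Call:
apply_moves([
  [0.4, 0, 0, 0.15, 0],
  [0.4, 0, 0, 0.3, 0],
  [0.4, 0, 0, 0.4, 0],
  [0.4, 0, 0, 0.5, 0],
  [0.4, 0, 0, 0.55, 0],
  [0.4, 0, 0, 0.6, 0],
  [0.4, 0, 0, 0.6, 0],
])

```text
clock: 35.8
ee_pos: [0.6125, 0.0989, 0.0754]
tcp_rot: [-0.0, 0.134, 0.991, -0.0]
wrist_force: [0.6, 0.2, -0.4]
grip_width: 0.513
```

Run:
```python
from h import *
from go import rel
rel([.613,.0985,.069])
p,d=grab_frame("side")
cv2.imwrite("pics/s14.png",cv2.resize(p[150:230,220:326,::-1],(795,600),interpolation=cv2.INTER_CUBIC))
```

```text
t 35.8 pos [0.6125 0.0989 0.0754] w 46.7 F [ 0.6  0.2 -0.4] tau [ 0.06 -0.04 -0.02] x [-0.964  0.267  0.   ] y [ 0.267  0.964 -0.   ] z [-0. -0. -1.] q [ 0.12  0.47  1.94  0.    0.73 -1.18]
units [-0.01 -0.    0.11]
```

View pics/s14.png

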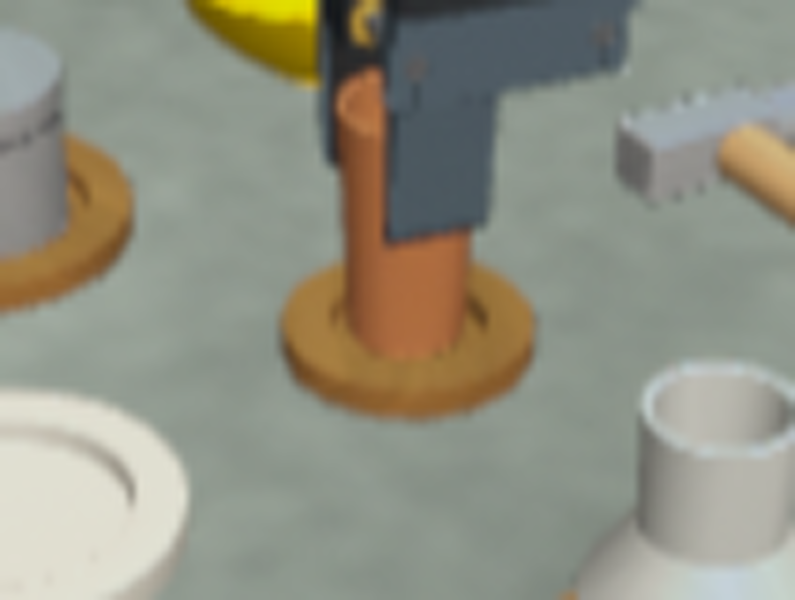

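The foot is below rim level inside the recess with no contact. I creep down the rest.

Call:
apply_moves([
  [0.4, 0, 0, 0.05, 0],
  [0.4, 0, 0, 0.08, 0],
  [0.4, 0, 0, 0.1, 0],
  [0.4, 0, 0, 0.1, 0],
])

```text
clock: 36.35
ee_pos: [0.6125, 0.0989, 0.0694]
tcp_rot: [-0.0, 0.134, 0.991, -0.0]
wrist_force: [-0.1, -0.6, -0.6]
grip_width: 0.518
```

Call:
apply_moves([
  [0.4, 0, 0, 0.01, 0],
  [0.4, 0, 0, 0.01, 0],
])

```text
clock: 36.6
ee_pos: [0.6126, 0.0989, 0.0689]
tcp_rot: [0.0, 0.135, 0.991, 0.0]
wrist_force: [0.0, -0.8, -1.4]
grip_width: 0.515
```

Call:
apply_moves([
  [0.4, 0, 0, 0.01, 0],
  [0.4, 0, 0, 0.01, 0],
])

```text
clock: 36.85
ee_pos: [0.6128, 0.0989, 0.0685]
tcp_rot: [0.0, 0.134, 0.991, 0.0]
wrist_force: [-0.1, -0.1, 1.6]
grip_width: 0.514
```

Call:
apply_moves([
  [0.6, 0, 0, 0, 0],
  [0.65, 0, 0, 0, 0],
  [0.75, 0, 0, 0, 0],
  [0.8, 0, 0, 0, 0],
])

```text
clock: 37.35
ee_pos: [0.6126, 0.0989, 0.0683]
tcp_rot: [-0.0, 0.135, 0.991, -0.0]
wrist_force: [-0.0, -1.1, -0.1]
grip_width: 0.797
```

Call:
apply_moves([
  [0.8, 0, 0, -0.2, 0],
  [0.9, 0, 0, -0.7, 0],
  [1, 0, 0, -1.3, 0],
  [1, 0, 0, -1.9, 0],
  [1, 0, 0, -2.5, 0],
  [1, 0, 0, -2.5, 0],
])

```text
clock: 38.1
ee_pos: [0.6141, 0.0991, 0.2221]
tcp_rot: [0.003, 0.134, 0.991, 0.001]
wrist_force: [0.4, -0.1, -0.8]
grip_width: 0.999
```

```bash
python3 go.py .45 -.45 .25
```

```text
t 38.1 pos [0.6141 0.0991 0.2221] w 90.9 F [ 0.4 -0.1 -0.8] tau [-0.01 -0.03  0.02] x [-0.964  0.267 -0.005] y [0.267 0.964 0.002] z [ 0.005  0.001 -1.   ] q [ 0.12  0.26  1.9  -0.    0.98 -1.18]
units [ 0.2  -9.55 -0.49]
```

Call:
apply_moves([
  [1, 0, -1, -0.1, 0],
  [1, 0, -2, -0.2, 0],
  [1, 0.1, -3, -0.3, 0],
  [1, 0.1, -4, -0.4, 0],
  [1, 0.2, -5, -0.5, 0],
  [1, 0.2, -6, -0.5, 0],
  [1, 0.2, -7, -0.5, 0],
  [1, 0.2, -7.5, -0.5, 0],
])

```text
clock: 39.1
ee_pos: [0.4798, -0.3339, 0.248]
tcp_rot: [-0.0, 0.135, 0.991, 0.0]
wrist_force: [-0.1, -0.3, 0.7]
grip_width: 1.004
```

Call:
apply_moves([
  [1, 0, -0.5, 0, 0],
  [1, 0, -1.5, 0, 0],
  [1, 0, -2, 0, 0],
  [1, 0, -2, 0, 0],
])

```text
clock: 39.6
ee_pos: [0.4482, -0.4486, 0.2477]
tcp_rot: [-0.0, 0.136, 0.991, 0.0]
wrist_force: [0.2, 0.4, 0.1]
grip_width: 0.996
```

Run:
```python
from m import *
from go import rel
rel(None)
p,d=grab_frame("top");np.savez("top3.npz",p=p)
cv2.imwrite("pics/s15t.png",cv2.resize(p[110:250,150:400,::-1],(800,448),interpolation=cv2.INTER_CUBIC))
p,d=grab_frame("side")
cv2.imwrite("pics/s15s.png",cv2.resize(p[110:290,180:420,::-1],(800,600),interpolation=cv2.INTER_CUBIC))
```

```text
t 39.6 pos [ 0.4482 -0.4486  0.2477] w 90.6 F [0.2 0.4 0.1] tau [ 0.1   0.03 -0.01] x [-0.963  0.269  0.001] y [0.269 0.963 0.   ] z [-0.001  0.001 -1.   ] q [-0.82  0.25  1.86 -0.    1.03 -2.12]
```

View pics/s15t.png

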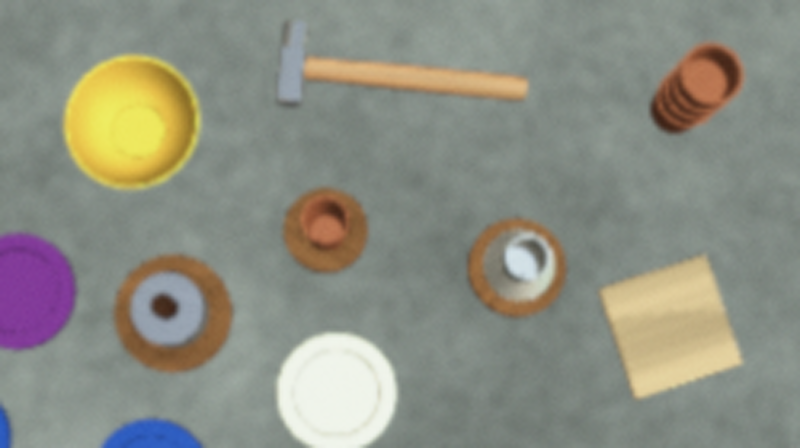

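View pics/s15s.png

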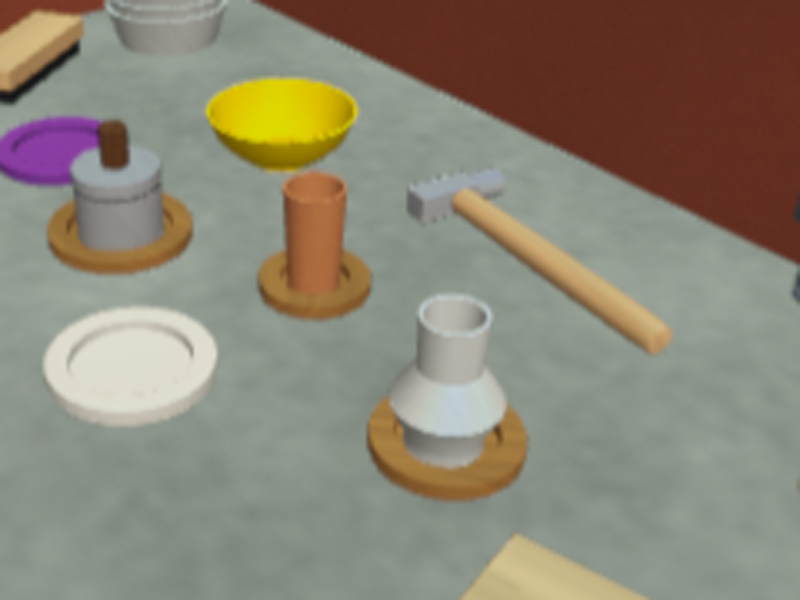

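Run:
```python
from h import *
print(onplane("top",[(250.9,179.0)],.092),onplane("top",[(202.1,206.2)],.069),onplane("top",[(314.9,190.5)],.104))
print(finish_job())
```

```text
[[0.61225158 0.09954219 0.092     ]] [[0.53262446 0.25571532 0.069     ]] [[ 0.57021937 -0.09703242  0.104     ]]
the job is handed in; nothing more can be done
None
```

The three vessels are now in their fitting stands, and I handed the job in at about 39.7 s of the 96 s allowed. I parked the tumbler on the board, moved the pot to the medium stand and the canister to the large one. I then put the tumbler in the small stand and moved the arm clear.

- **Final position:** the last top and side pictures show all three upright. Their centres are within about 3 mm of the stand centres, well inside the 7–8 mm clearance.
- **Set-down:** contact came at the heights expected for the recess floors, within about 1 mm. Contact forces were about 10 N or less on every set-down.
- **Bystanders:** the hammer, tumbler stack and basin look unmoved in the same pictures.
- **Disagreements:** the two cameras differed by up to about 7 mm on the vessels' first positions, so I averaged them. The jaw widths at each grasp were within about 1 mm of the given sizes. In the side view the fingertips also appeared 2–3 mm off from where the calibration put them. Neither affected the result.

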